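# Raise the barrier of a feed lane and push the dish home

### The arm

A 6-joint arm with a two-finger parallel gripper is mounted at the origin on a cart in front of the work surface, level with it; the furniture and walls round the work are solid. World frame = base frame: x ahead of the robot, y to its left, z up, the work surface at z = 0. Lengths are in m, angles in rad, forces in N, time in s.
With the tool pointing down it reaches from about 0.375 to 0.975 m from the base axis. Payload 3.8 kg.
Tool frame: the origin (TCP) lies between the finger pads; the fingertips stand 22 mm ahead of it and the grasp point (between the pads) lies 3 mm ahead of it (bot.tip_extent is the distance from the TCP to the fingertips, in m); z points along the fingers, y is the line along which they close (so a half turn about z gives the same grasp; the last joint's range is limited). The gripper opens to 85 mm and grips with 20 to 120 N. Pads are 22 mm wide; open, the fingers measure 114 mm over their backs; the gripper's body (76 mm by 85 mm) begins 54 mm behind the grasp point. The pads swing forward as they close: fully open they stand 13 mm farther back than shut.
Start: joints at [1.227, 0.264, 1.604, -0, 1.274, -0.037], TCP at [0.204, 0.643, 0.253] pointing down, gripper open.
Joint ranges: [-2.63, 2.63], [-0.94, 2.18], [0.31, 2.57], [-1.31, 4.45], [0, 2.66], [-2.55, 2.55]. Speed limits (rad/s): [2.57, 2.57, 3.14, 3.14, 3.14, 3.14].

### API

Orientations are given as [roll, pitch, yaw] about the fixed x, y, z axes, in that order (R = Rz(yaw) Ry(pitch) Rx(roll)).
In Python, from bench import bot gives the robot as it stands. The module is installed in compiled form; this text tells all that it offers.
- The arm moves only by the shell command python3 -m pendant 'ROWS' [FORCE]. ROWS is JSON, a list of rows, each an object with "fingers": the opening, from 0 (shut) to 1 (fully open); "xyz": the shift along the tool's x, y, z in mm, a list of three; "rotation": the turn, a rotation vector about the tool's x, y, z in degrees, a list of three. A call has 1 to 12 rows; each row is the pose to reach, as a shift and turn from the pose commanded when the call began, along the tool's axes at that moment; what a row does not reach only later rows make up. A row lasts 1/12 s, in which the tool goes at most 41.7 mm and 7.16 degrees, less where a joint would pass 70% of its speed; a pose out of reach is approached as far as the arm can. A call with a gripper value outside its range is refused whole. The fingers move at their own pace and stop on an object; FORCE is the grip in N (left out, the last holds). Time passes only in rows, so rows that repeat a pose let the fingers close. It gives the time, the measured TCP pose, the force, the opening and the grip force at its end, in the units of the state.
- bot.get_state(): the state, without advancing time (a new reading comes with each control period).
- bot.camera(name): name is "side" or "top" or "wrist"; returns a dict with "frame" (400x640x3 uint8, red, green, blue), "intrinsics" (3x3 intrinsics, pixels), "dist_coeffs" ([k1, k2, p1, p2, k3] as OpenCV has them; the pictures are not rectified), "rvec" (rotation vector, rad) and "tvec" (3), from world to camera coordinates, as OpenCV has them; the wrist camera has in their place "tool_from_camera" (4x4, takes a point from camera to tool coordinates, whose origin is the TCP and whose axes are the flange's). Camera axes: x right, y down, z forward; pixel columns grow to the right and rows downward; lengths in m; the calibration is good to about 2 mm. A picture is of the moment at which its call begins: read the wrist's pose just before it. There is no depth.
- bot.job_done(): hands the job in; it is judged then, once.
The state is a dict: "clock": time; "joints": joint angles; "joint_vel": joint speeds; "tau": joint torques, N m; "tcp_pos": TCP position; "tool_rot": TCP orientation; "force": force on the tool from outside, world axes, zero at the start; "torque": the same for the moment, N m; "finger_gap": finger opening in m; "grip_force": force on a finger pad.
Only numpy, scipy, OpenCV 4.12 (cv2) and the standard library are available. Lean on these libraries where they do the work, as an engineer would, in place of code of your own. Each camera call takes 0.05 s, during which the arm holds its last target. There are 200 camera calls.

### The job

Push the counterweighted barrier arm of the feed lane up past its balance point, so that it swings over and stays raised by itself with nothing touching it. Then push the round steel dish along the lane, under the raised arm, until it rests against the end stop. Pick nothing up: the dish is only pushed and stays flat on the lane, and the vials and the jar standing round the lane are left where they are.

Things in the scene. Friction and masses are not known exactly. Their poses are not given: they have to be found in the camera images.
- feed_lane: Aluminium lane fixed to the worktop. Origin on the worktop at mid-width, right below the lowered arm. +x: across the lane to the far side (barrier post); +y: along it to where the dish waits; -y: to the end stop. Floor 126 mm wide, y = -149 to +190 mm, top at z = 5 mm; a rail 7 mm wide on each long edge (112 mm clear between), top at z = 15 mm.
- stop_face (a point): Middle of the face of the end stop, a wall across the lane's -y end: x = 0, y = -139, z = 20 mm of the feed lane. The stop is 30 mm high and 10 mm thick; the dish's centre is at y = -85 mm when it rests there.
- barrier (a joint): Hinge of the arm (rad): 0 = down, level across the lane; grows as its tip swings up and over toward the lane's +x; 1.95 = upper stop, leaning back beyond upright. Balance point at about 1.0 rad: let go below it the arm falls back, let go above it it goes over to the upper stop by itself in 1 to 3 s (damped). About 1 N lifts it at the tip; it weighs 0.26 to 0.53 kg.
- pivot (a point): Point on the hinge axis, mid-way between the post's two cheeks: x = +110, y = 0, z = 65 mm of the feed lane; the axis is parallel to the lane's y. Cheeks 82 mm high. The counterweight, a dark cylinder of 36 mm diameter, sits on the arm 60 mm above the pivot when the arm is down.
- barrier_tip (a point): End of the arm on its centre line, 240 mm from the pivot. Down, the arm points to the lane's -x, centre line 65 mm over the worktop, 67 mm overhanging the lane: room to push up from underneath. Last 55 mm: round black grip, 22 mm diameter; the rest 14 mm square. A thin plate 60 to 160 mm from the pivot hangs 50 mm below the centre line and bars the lane.
- dish_centre (a point): Centre (half-way up) of the loose round steel dish with flat lid, 107 mm diameter, 28 mm high, about 0.16 kg; it stands on the lane floor between the rails, on the +y side of the barrier.
- vial_tall: Bystander: capped vial, 50 mm diameter, 105 mm high, loose; origin at the centre of its underside.
- vial_small: Bystander: capped vial, 35 mm diameter, 80 mm high, loose; origin at the centre of its underside.
- jar: Bystander: capped powder jar, 72 mm diameter, 102 mm high, loose, standing beyond the end stop; origin at the centre of its underside.

How it is judged:
On the way, in this order (a step that is already met when the one before it is completed fails the run):
1. the barrier arm is up at its upper stop, untouched, with the dish still on its first side (value of joint barrier above 1.8 rad and contact force between each of the arm, the fingers and barrier below 0.05 N and y of dish_centre in the frame of feed_lane above 0.03 m), for 0.2 s.
2. the dish has been pushed under the arm to the end stop (y of dish_centre in the frame of feed_lane below -0.078 m), for 0.1 s.
At the end, for the whole second after the job is handed in: The barrier arm stands beyond 1.8 rad (at its upper stop), and the dish lies flat on the lane floor between the rails, at rest, within 8 mm of the end stop (value of joint barrier above 1.8 rad and y of dish_centre in the frame of feed_lane between -0.095 and -0.077 m and x of dish_centre in the frame of feed_lane between -0.012 and 0.012 m and z of dish_centre in the frame of feed_lane below 0.023 m and angle between dish_centre's own z axis and vertical below 0.06 rad); the robot touches nothing.
It fails at once if the dish is lifted more than 10 mm or tipped by more than 0.25 rad (z of dish_centre in the frame of feed_lane above 0.029 m or angle between dish_centre's own z axis and vertical above 0.25 rad).
It fails at once if a vial or the jar is moved more than 20 mm or tipped by more than 0.3 rad (distance of any of vial_tall, vial_small, jar from where it was at the start of the episode above 0.02 m or angle between any of vial_tall, vial_small, jar's own z axis and vertical above 0.3 rad).
It also fails if it takes over 64 s, if anything falls off the work surface, if the arm or the gripper's body presses on something with over 40 N, if the wrist force passes 120 N, or if a joint passes its speed limit or range.

## Working session

There is one attempt and no reset: what is moved stays moved. The work goes in short steps, Python scripts to look and compute and a shell command to move; the robot and the scene stay as the last step left them, time stands still between calls to the robot, and variables do not carry over. Pictures are saved under pics/ and viewed, at most 13 in all, crops included, and the job is handed in when it is done.

```bash
mkdir -p pics
cat > h.py <<'E'
import numpy as np,cv2
from scipy.spatial.transform import Rotation as R
from bench import bot
def ray(c,uv):
    p=cv2.undistortPoints(np.array([[uv]],float),c["intrinsics"],np.array(c["dist_coeffs"])).ravel()
    d=np.array([p[0],p[1],1.])
    M=cv2.Rodrigues(np.array(c["rvec"],float))[0];t=np.array(c["tvec"],float).ravel()
    return -M.T@t, M.T@d
def onz(c,uv,z):
    o,d=ray(c,uv); return o+d*(z-o[2])/d[2]
def proj(c,P):
    return cv2.projectPoints(np.array(P,float).reshape(-1,3),np.array(c["rvec"],float),np.array(c["tvec"],float),c["intrinsics"],np.array(c["dist_coeffs"]))[0].reshape(-1,2)
E
python3 - <<'E'
from h import *
import pickle
for n in("top","side"):
    c=bot.camera(n);pickle.dump(c,open(n+".pkl","wb"));cv2.imwrite(f"pics/{n}0.png",c["frame"][:,:,::-1])
s=bot.get_state();print(s["tcp_pos"],s["tool_rot"],s["clock"])
E
```

```text
[0.20366396 0.64288379 0.25205937] [-3.13952208e+00 -7.78307412e-05  2.83474050e+00] 0.1
```

View pics/top0.png

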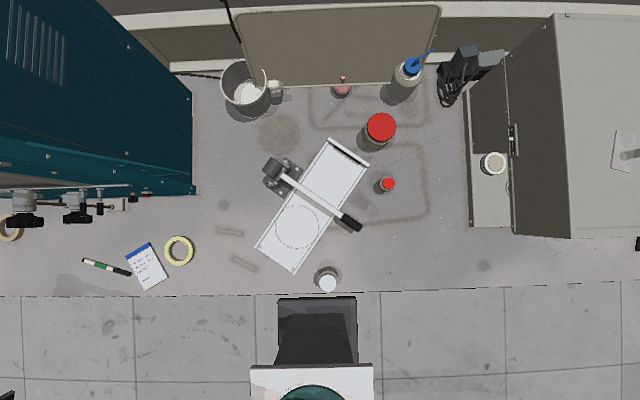

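View pics/side0.png

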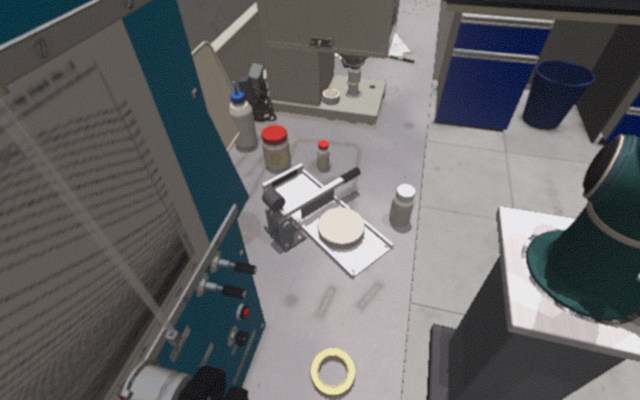

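The top view shows the lane from the end stop (328,138)-(369,163) to its open end (255,247)-(295,274). The dish is near (297,226), the grip end near (357,228) and the post near (280,175). The white vial is at (327,280), the small red vial at (388,184) and the jar at (381,130). The side view agrees.

Run:
```python
from h import *
import pickle
c=pickle.load(open("top.pkl","rb"));s=pickle.load(open("side.pkl","rb"))
print("campos",ray(c,(320,200))[0],ray(s,(320,200))[0])
for n,uv,z in[("A stop L",(328,138),.03),("stop R",(369,163),.03),("open R",(295,274),.01),("open L",(255,247),.01),("dish",(297,226),.033),("tip",(359,230),.065),("vialtall",(327,272),.105),("vsm",(388,183),.08),("jar",(381,127),.102)]:
    print(n,onz(c,uv,z).round(4))
for n,uv,z in[("tip",(358,172),.065),("dish",(342,222),.033),("vialtall",(405,191),.105),("vsm",(323,145),.08),("jar",(274,133),.102),("open corner near",(392,244),.015),("open corner far",(352,273),.015)]:
    print("side",n,onz(s,uv,z).round(4))
# zoom
cv2.imwrite("pics/z1.png",np.hstack([cv2.resize(c["frame"][120:300,235:415,::-1],(400,400),interpolation=2),cv2.resize(s["frame"][115:295,245:425,::-1],(400,400),interpolation=2)]))
```

```text
campos [ 0.53337379 -0.04672923  0.93252498] [0.41763129 0.5443962  0.6674127 ]
A stop L [ 0.7332 -0.063   0.03  ]
stop R [ 0.6666 -0.1636  0.03  ]
open R [0.3929 0.0311 0.01  ]
open L [0.464  0.1312 0.01  ]
dish [0.5148 0.0208 0.033 ]
tip [ 0.5015 -0.1293  0.065 ]
vialtall [ 0.4099 -0.0498  0.105 ]
vsm [ 0.6104 -0.2002  0.08  ]
jar [ 0.7392 -0.1854  0.102 ]
side tip [ 0.5043 -0.1256  0.065 ]
side dish [0.513  0.0155 0.033 ]
side vialtall [ 0.3873 -0.0447  0.105 ]
side vsm [ 0.6102 -0.1904  0.08  ]
side jar [ 0.7396 -0.1809  0.102 ]
side open corner near [0.3942 0.036  0.015 ]
side open corner far [0.4659 0.1311 0.015 ]
```

View pics/z1.png

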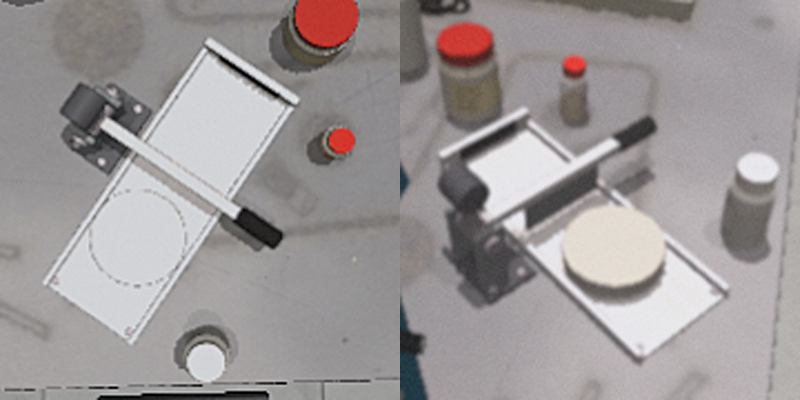

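The zoom confirms the lane pose. The grip end is free from the -x side of the lane, and the tall vial stands at crop position (207,362).

Run:
```python
from h import *
import pickle
c=pickle.load(open("top.pkl","rb"));s=pickle.load(open("side.pkl","rb"))
for z in(0,.1,.25,.4): print("cabinet corner top",z,onz(c,(195,195),z).round(3), "knob",onz(c,(118,205),z).round(3))
for uv in((268,322),(258,260),(237,207)): print("side cab edge",uv,[onz(s,uv,z).round(3) for z in(0,.1)])
print("vt",onz(c,(328,283),.105), "post",onz(c,(280,172),.08))
o=np.array([.581,-.028,0]);
for yaw in(53.5,54.5,55.5):
    M=R.from_euler('z',yaw,degrees=True)
    print(yaw)
    for n,p in[("tip",(.503,-.1275,.065)),("dish",(.514,.018,.033)),("vt",onz(c,(328,283),.105)),("vs",(.610,-.195,.08)),("jar",(.739,-.183,.1)),("tcp",(.204,.643,.25))]: print(n,(M.inv().apply(np.array(p)-o)).round(4),end=' ')
M=R.from_euler('z',54.5,degrees=True)
P=[(-.063,.19,.01),(.063,.19,.01),(-.063,-.149,.03),(.063,-.149,.03),(-.13,0,.065),(.11,0,.065),(0,.081,.033)]
print(proj(c,M.apply(P)+o).round(0).tolist());print(proj(s,M.apply(P)+o).round(0).tolist())
```

```text
cabinet corner top 0 [0.602 0.288 0.   ] knob [0.583 0.498 0.   ]
cabinet corner top 0.1 [0.595 0.252 0.1  ] knob [0.577 0.439 0.1  ]
cabinet corner top 0.25 [0.584 0.198 0.25 ] knob [0.569 0.352 0.25 ]
cabinet corner top 0.4 [0.573 0.144 0.4  ] knob [0.562 0.264 0.4  ]
side cab edge (268, 322) [array([0.602, 0.268, 0.   ]), array([0.575, 0.309, 0.1  ])]
side cab edge (258, 260) [array([0.674, 0.139, 0.   ]), array([0.635, 0.2  , 0.1  ])]
side cab edge (237, 207) [array([0.783, 0.003, 0.   ]), array([0.728, 0.085, 0.1  ])]
vt [ 0.3849556  -0.05126144  0.105     ] post [0.64456509 0.05407802 0.08      ]
53.5
tip [-0.1264  0.0035  0.065 ] dish [-0.0029  0.0812  0.033 ] vt [-0.1353  0.1438  0.105 ] vs [-0.117  -0.1226  0.08  ] jar [-0.0306 -0.2192  0.1   ] tcp [0.3151 0.7022 0.25  ] 54.5
tip [-0.1263  0.0057  0.065 ] dish [-0.0015  0.0813  0.033 ] vt [-0.1328  0.1461  0.105 ] vs [-0.1191 -0.1206  0.08  ] jar [-0.0344 -0.2186  0.1   ] tcp [0.3273 0.6966 0.25  ] 55.5
tip [-0.1262  0.0079  0.065 ] dish [-0.      0.0813  0.033 ] vt [-0.1302  0.1484  0.105 ] vs [-0.1212 -0.1185  0.08  ] jar [-0.0382 -0.218   0.1   ] tcp [0.3395 0.6908 0.25  ] [[295.0, 275.0], [254.0, 247.0], [370.0, 163.0], [328.0, 136.0], [361.0, 228.0], [278.0, 173.0], [298.0, 226.0]]
[[394.0, 244.0], [353.0, 276.0], [301.0, 162.0], [262.0, 183.0], [358.0, 170.0], [279.0, 217.0], [341.0, 223.0]]
```

```bash
python3 -m pendant '[{"fingers":0,"xyz":[-260,-172,0],"rotation":[0,0,0]},{"fingers":0,"xyz":[-260,-172,0],"rotation":[0,0,0]},{"fingers":0,"xyz":[-260,-172,0],"rotation":[0,0,0]},{"fingers":0,"xyz":[-260,-172,0],"rotation":[0,0,0]},{"fingers":0,"xyz":[-260,-172,0],"rotation":[0,0,0]},{"fingers":0,"xyz":[-260,-172,0],"rotation":[0,0,0]},{"fingers":0,"xyz":[-260,-172,0],"rotation":[0,0,0]},{"fingers":0,"xyz":[-260,-172,0],"rotation":[0,0,0]},{"fingers":0,"xyz":[-370,-452,0],"rotation":[0,0,0]},{"fingers":0,"xyz":[-370,-452,0],"rotation":[0,0,0]},{"fingers":0,"xyz":[-370,-452,0],"rotation":[0,0,0]},{"fingers":0,"xyz":[-370,-452,0],"rotation":[0,0,0]}]'; python3 -c "
from bench import bot;s=bot.get_state();print(s['joints'],s['tool_rot'])"
```

```text
clock: 1.1
tcp_pos: [0.4105, 0.2328, 0.2527]
tool_rot: [-3.141, -0.001, 2.835]
force: [0.5, -0.4, 0.5]
finger_gap: 0.0002
grip_force: 0.0
[ 4.63148082e-01 -1.27010476e-01  2.02129770e+00 -1.46352157e-04
  1.24826126e+00 -8.01405107e-01] [-3.14082800e+00 -5.90076365e-04  2.83539575e+00]
```

```bash
python3 -m pendant '[{"fingers":0,"xyz":[-155,-457,0],"rotation":[0,0,0]},{"fingers":0,"xyz":[-155,-457,0],"rotation":[0,0,0]},{"fingers":0,"xyz":[-155,-457,0],"rotation":[0,0,0]},{"fingers":0,"xyz":[-155,-457,0],"rotation":[0,0,0]},{"fingers":0,"xyz":[-155,-457,0],"rotation":[0,0,0]},{"fingers":0,"xyz":[-155,-457,0],"rotation":[0,0,0]},{"fingers":0,"xyz":[-155,-457,0],"rotation":[0,0,0]},{"fingers":0,"xyz":[-155,-457,0],"rotation":[0,0,0]},{"fingers":0,"xyz":[-155,-457,0],"rotation":[0,0,0]},{"fingers":0,"xyz":[-155,-457,0],"rotation":[0,0,0]},{"fingers":0,"xyz":[-155,-457,0],"rotation":[0,0,0]},{"fingers":0,"xyz":[-155,-457,0],"rotation":[0,0,0]}]'; python3 -c "
from bench import bot;s=bot.get_state();print(s['joints'],s['tool_rot'])"
```

```text
clock: 2.1
tcp_pos: [0.4201, -0.2515, 0.2531]
tool_rot: [-3.14, 0.0, 2.832]
force: [0.1, -0.6, 0.6]
finger_gap: 0.0002
grip_force: 0.0
[-5.89594519e-01 -9.20601325e-02  1.98921710e+00 -1.33589978e-03
  1.24377058e+00 -1.85082507e+00] [-3.14019281e+00  2.89206421e-04  2.83245579e+00]
```

```bash
python3 -m pendant '[{"fingers":0,"xyz":[0,0,0],"rotation":[-7,0,0]},{"fingers":0,"xyz":[0,0,0],"rotation":[-14,0,0]},{"fingers":0,"xyz":[0,0,0],"rotation":[-21,0,0]},{"fingers":0,"xyz":[0,0,0],"rotation":[-28,0,0]},{"fingers":0,"xyz":[0,0,0],"rotation":[-35,0,0]},{"fingers":0,"xyz":[0,0,0],"rotation":[-35,0,0]}]'; python3 -c "
from bench import bot;s=bot.get_state();print(s['joints'],s['tool_rot'])"
```

```text
clock: 2.6
tcp_pos: [0.419, -0.2495, 0.2501]
tool_rot: [2.525, -0.005, 2.83]
force: [-0.2, -0.4, -1.5]
finger_gap: -0.0
grip_force: 0.0
[-0.91373848  0.10017974  1.91656566  0.4948945   1.51792075 -2.29848146] [ 2.52465092 -0.00527865  2.83023134]
```

```bash
python3 -m pendant '[{"fingers":0,"xyz":[0,0,0],"rotation":[0,0,80]},{"fingers":0,"xyz":[0,0,0],"rotation":[0,0,80]},{"fingers":0,"xyz":[0,0,0],"rotation":[0,0,80]},{"fingers":0,"xyz":[0,0,0],"rotation":[0,0,80]},{"fingers":0,"xyz":[0,0,0],"rotation":[0,0,80]},{"fingers":0,"xyz":[0,0,0],"rotation":[0,0,80]},{"fingers":0,"xyz":[0,0,0],"rotation":[0,0,80]},{"fingers":0,"xyz":[0,0,0],"rotation":[0,0,80]},{"fingers":0,"xyz":[0,0,0],"rotation":[0,0,80]},{"fingers":0,"xyz":[0,0,0],"rotation":[0,0,80]},{"fingers":0,"xyz":[0,0,0],"rotation":[0,0,80]},{"fingers":0,"xyz":[0,0,0],"rotation":[0,0,80]}]'
cat >> h.py <<'E'
LO=np.array([.5805,-.0275,0]);LM=R.from_euler('z',54.2,degrees=True)
def lane(x,y,z): return LM.apply([x,y,z])+LO
def cur():
    s=bot.get_state();return np.array(s["tcp_pos"]),R.from_euler('xyz',s["tool_rot"]),s
def go(tip,zdir,ydir=None,yaw=None):
    "rows to bring fingertip to lane point with tool z along lane dir; tool y closest to ydir(lane)"
    p,r,s=cur()
    z=LM.apply(zdir/np.linalg.norm(zdir));y=LM.apply(ydir);y=y-z*(y@z);y/=np.linalg.norm(y)
    T=R.from_matrix(np.c_[np.cross(y,z),y,z])
    t=lane(*tip)-z*bot.tip_extent
    print("xyz",(r.inv().apply(t-p)*1000).round(0),"rot",(r.inv()*T).as_rotvec(degrees=True).round(1))
    return t,T
def where():
    p,r,s=cur();m=r.as_matrix();tip=p+m[:,2]*bot.tip_extent
    print("tip lane mm",(LM.inv().apply(tip-LO)*1000).round(1),"z lane",LM.inv().apply(m[:,2]).round(2),"y lane",LM.inv().apply(m[:,1]).round(2),"F",np.round(s["force"],1),"j",np.round(s["joints"],2),"t",s["clock"])
E
python3 - <<'E'
from h import *
where()
go([-.17,0,.035],np.array([.92,0,-.39]),[0,1,0]);go([-.17,0,.035],np.array([.92,0,-.39]),[0,-1,0])
E
```

```text
clock: 3.6
tcp_pos: [0.4208, -0.2472, 0.2533]
tool_rot: [3.024, -0.599, 1.472]
force: [-0.2, -0.4, -0.2]
finger_gap: -0.0002
grip_force: 0.0
tip lane mm [-259.6    5.   235.3] z lane [ 0.54  0.18 -0.82] y lane [ 0.44 -0.89  0.1 ] F [-0.2 -0.4 -0.2] j [-0.91  0.09  1.92  0.49  1.52 -0.9 ] t 3.6
xyz [-60.  17. 216.] rot [ -42.4  -23.7 -151.6]
xyz [-60.  17. 216.] rot [-17.1  30.7  21.1]
```

```bash
python3 -m pendant '[{"fingers":0,"xyz":[0,0,0],"rotation":[-3,5,3.5]},{"fingers":0,"xyz":[0,0,0],"rotation":[-6,10,7]},{"fingers":0,"xyz":[0,0,0],"rotation":[-9,15,10.5]},{"fingers":0,"xyz":[0,0,0],"rotation":[-12,20,14]},{"fingers":0,"xyz":[0,0,0],"rotation":[-15,26,18]},{"fingers":0,"xyz":[0,0,0],"rotation":[-17,31,21]},{"fingers":0,"xyz":[0,0,0],"rotation":[-17,31,21]},{"fingers":0,"xyz":[0,0,0],"rotation":[-17,31,21]}]'
python3 - <<'E'
from h import *
where()
go([-.17,0,.035],np.array([.92,0,-.39]),[0,-1,0])
E
```

```text
clock: 4.27
tcp_pos: [0.4202, -0.2473, 0.2521]
tool_rot: [3.141, -1.177, 0.953]
force: [0.5, 1.2, 0.0]
finger_gap: -0.0001
grip_force: 0.0
tip lane mm [-251.7    1.6  243.6] z lane [ 0.92  0.01 -0.38] y lane [ 0.01 -1.    0.  ] F [0.5 1.2 0. ] j [-1.15  0.24  2.04  0.93  1.68 -0.86] t 4.2667
xyz [-161.    2.  156.] rot [-0.4 -0.4  0.2]
```

```bash
python3 -m pendant '[{"fingers":0,"xyz":[-161,2,156],"rotation":[0,0,0]},{"fingers":0,"xyz":[-161,2,156],"rotation":[0,0,0]},{"fingers":0,"xyz":[-161,2,156],"rotation":[0,0,0]},{"fingers":0,"xyz":[-161,2,156],"rotation":[0,0,0]},{"fingers":0,"xyz":[-161,2,156],"rotation":[0,0,0]},{"fingers":0,"xyz":[-161,2,156],"rotation":[0,0,0]},{"fingers":0,"xyz":[-161,2,156],"rotation":[0,0,0]},{"fingers":0,"xyz":[-161,2,156],"rotation":[0,0,0]}]'
python3 - <<'E'
from h import *
where()
c=bot.camera("wrist");cv2.imwrite("pics/w1.png",c["frame"][:,:,::-1])
t=bot.camera("top");cv2.imwrite("pics/t1.png",cv2.resize(t["frame"][100:300,220:440,::-1],(660,600)))
E
```

```text
clock: 4.93
tcp_pos: [0.4713, -0.1815, 0.0454]
tool_rot: [3.134, -1.177, 0.962]
force: [0.5, -0.2, 0.2]
finger_gap: 0.0001
grip_force: 0.0
tip lane mm [-168.5   -1.4   36.9] z lane [ 0.92  0.01 -0.38] y lane [ 0.01 -1.    0.  ] F [ 0.5 -0.2  0.2] j [-1.01  0.57  2.12  1.05  1.38 -1.16] t 4.9333
```

View pics/w1.png

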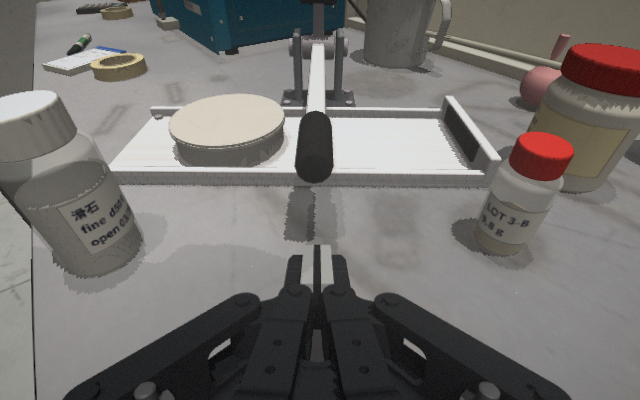

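View pics/t1.png

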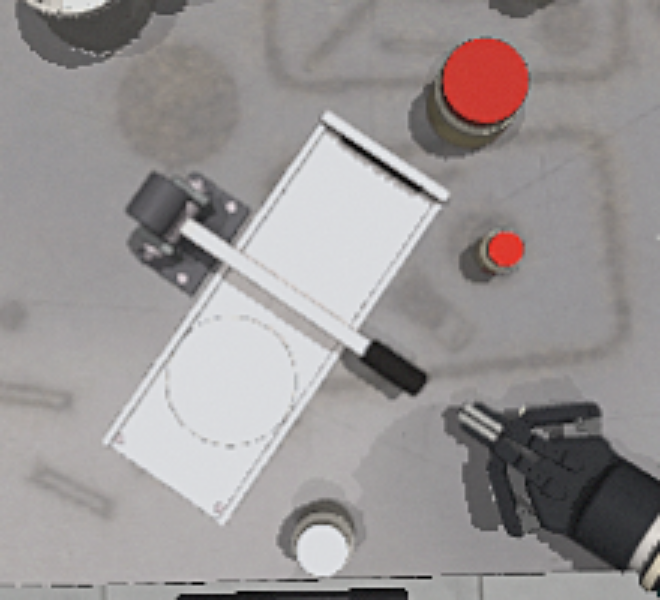

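The wrist view shows the grip end at (315,145), straight ahead of the shut fingers at (318,265). The top view agrees, so I can go under and lift.

```bash
python3 -m pendant '[{"fingers":0,"xyz":[-8,0,15],"rotation":[0,0,0]},{"fingers":0,"xyz":[2,0,40],"rotation":[0,0,0]},{"fingers":0,"xyz":[12,0,64],"rotation":[0,0,0]},{"fingers":0,"xyz":[22,0,61],"rotation":[0,0,0]},{"fingers":0,"xyz":[33,0,58],"rotation":[0,0,0]},{"fingers":0,"xyz":[50,0,55],"rotation":[0,0,0]},{"fingers":0,"xyz":[68,0,52],"rotation":[0,0,0]},{"fingers":0,"xyz":[86,0,47],"rotation":[0,0,0]},{"fingers":0,"xyz":[105,0,42],"rotation":[0,0,0]},{"fingers":0,"xyz":[105,0,42],"rotation":[0,0,0]}]'
python3 - <<'E'
from h import *
where()
t=bot.camera("side");cv2.imwrite("pics/s2.png",cv2.resize(t["frame"][80:300,220:440,::-1],(600,600)))
E
```

```text
clock: 5.87
tcp_pos: [0.5179, -0.1195, 0.1303]
tool_rot: [3.117, -1.178, 0.974]
force: [-0.5, -1.8, -0.7]
finger_gap: 0.0
grip_force: 0.3
tip lane mm [-90.9  -3.1 121.9] z lane [ 0.92  0.   -0.38] y lane [ 0.   -1.    0.01] F [-0.5 -1.8 -0.7] j [-0.87  0.38  2.18  1.16  1.37 -1.  ] t 5.8667
```

View pics/s2.png

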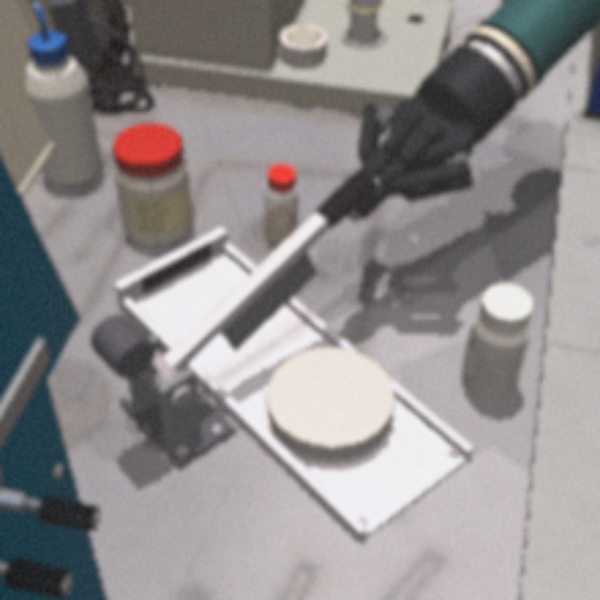

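The side view shows the arm lifted about 20-25 degrees, with the grip resting on the fingers at (350,195). I continue along the arc.

```bash
python3 -m pendant '[{"fingers":0,"xyz":[18,0,1],"rotation":[0,0,0]},{"fingers":0,"xyz":[35,0,2],"rotation":[0,0,0]},{"fingers":0,"xyz":[53,0,3],"rotation":[0,0,0]},{"fingers":0,"xyz":[70,0,5],"rotation":[0,0,0]},{"fingers":0,"xyz":[85,0,9],"rotation":[0,0,0]},{"fingers":0,"xyz":[100,0,14],"rotation":[0,0,0]},{"fingers":0,"xyz":[114,0,20],"rotation":[0,0,0]},{"fingers":0,"xyz":[127,0,27],"rotation":[0,0,0]},{"fingers":0,"xyz":[144,0,39],"rotation":[0,0,0]},{"fingers":0,"xyz":[160,0,51],"rotation":[0,0,0]},{"fingers":0,"xyz":[176,0,65],"rotation":[0,0,0]},{"fingers":0,"xyz":[176,0,65],"rotation":[0,0,0]}]'
python3 - <<'E'
from h import *
where()
t=bot.camera("side");cv2.imwrite("pics/s3.png",cv2.resize(t["frame"][40:300,200:460,::-1],(600,600)))
E
```

```text
clock: 6.92
tcp_pos: [0.5914, -0.0122, 0.2657]
tool_rot: [3.131, -1.179, 0.963]
force: [-0.3, 0.4, -0.2]
finger_gap: -0.0001
grip_force: 0.0
tip lane mm [3.910e+01 2.000e-01 2.573e+02] z lane [ 0.92  0.01 -0.38] y lane [ 0.01 -1.    0.  ] F [-0.3  0.4 -0.2] j [-0.6   0.12  2.16  1.28  1.31 -0.67] t 6.9167
```

View pics/s3.png

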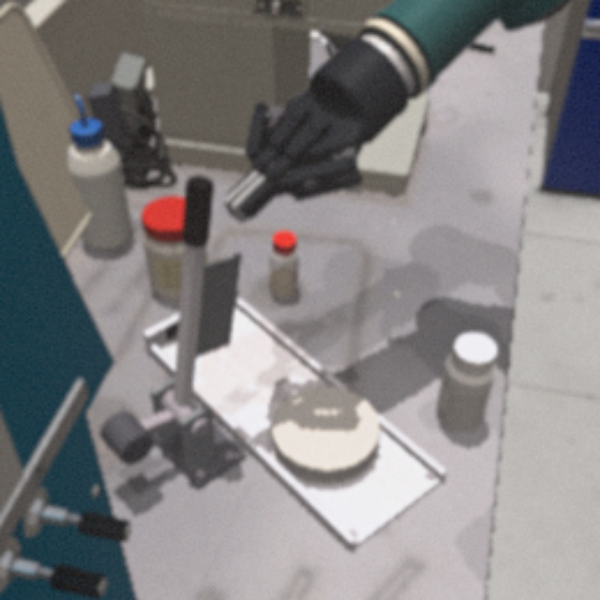

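The arm is past balance, standing upright with its grip at (197,210) and clear of the fingers. I back off now and then turn the tool down behind the dish.

```bash
python3 -m pendant '[{"fingers":0,"xyz":[-38,0,-92],"rotation":[0,0,0]},{"fingers":0,"xyz":[-38,0,-92],"rotation":[0,0,0]},{"fingers":0,"xyz":[-38,0,-92],"rotation":[0,0,0]},{"fingers":0,"xyz":[-38,0,-92],"rotation":[0,0,0]}]'
python3 - <<'E'
from h import *
where()
t,T=go([0,.162,.16],np.array([0,0,-1.]),[1,0,0])
p,r,s=cur(); n=(r.inv()*T).as_rotvec(degrees=True);print(np.linalg.norm(n))
E
```

```text
clock: 7.3
tcp_pos: [0.5311, -0.098, 0.2626]
tool_rot: [3.142, -1.177, 0.947]
force: [0.3, -0.4, -0.3]
finger_gap: 0.0002
grip_force: 0.0
tip lane mm [-65.8  -1.2 254.1] z lane [ 0.92  0.   -0.38] y lane [ 0. -1.  0.] F [ 0.3 -0.4 -0.3] j [-0.82  0.13  2.16  1.15  1.45 -0.73] t 7.3
xyz [ -41. -163.  111.] rot [ 52.3 -52.4 -78.4]
107.89347998694471
```

```bash
python3 -m pendant '[{"fingers":0,"xyz":[0,-20,0],"rotation":[3.3,-3.3,-4.9]},{"fingers":0,"xyz":[0,-40,0],"rotation":[6.6,-6.6,-9.8]},{"fingers":0,"xyz":[0,-60,0],"rotation":[9.9,-9.9,-14.7]},{"fingers":0,"xyz":[0,-80,0],"rotation":[13.2,-13.2,-19.6]},{"fingers":0,"xyz":[0,-100,0],"rotation":[16.5,-16.5,-24.5]},{"fingers":0,"xyz":[0,-120,0],"rotation":[19.8,-19.8,-29.4]},{"fingers":0,"xyz":[0,-140,10],"rotation":[23.1,-23.1,-34.3]},{"fingers":0,"xyz":[0,-163,20],"rotation":[26.4,-26.4,-39.2]},{"fingers":0,"xyz":[0,-163,30],"rotation":[29.7,-29.7,-44.1]},{"fingers":0,"xyz":[0,-163,40],"rotation":[33,-33,-49]},{"fingers":0,"xyz":[0,-163,50],"rotation":[36.3,-36.3,-53.9]},{"fingers":0,"xyz":[0,-163,50],"rotation":[39.6,-39.6,-58.8]}]'
python3 - <<'E'
from h import *
where()
t,T=go([0,.162,.16],np.array([0,0,-1.]),[1,0,0])
E
```

```text
clock: 8.3
tcp_pos: [0.4264, 0.0383, 0.2435]
tool_rot: [2.96, -0.257, 2.206]
force: [-0.3, -0.4, -0.1]
finger_gap: -0.0001
grip_force: 0.0
tip lane mm [-31.3 167.5 222.6] z lane [ 0.25  0.18 -0.95] y lane [ 0.92 -0.34  0.17] F [-0.3 -0.4 -0.1] j [-0.2  -0.19  2.12  0.32  1.29 -0.92] t 8.3
xyz [-6. 24. 67.] rot [ 12.6 -13.  -19. ]
```

```bash
python3 -m pendant '[{"fingers":0,"xyz":[-2,8,10],"rotation":[3.1,-3.2,-4.7]},{"fingers":0,"xyz":[-4,16,20],"rotation":[6.3,-6.5,-9.5]},{"fingers":0,"xyz":[-5,24,30],"rotation":[9.4,-9.7,-14.2]},{"fingers":0,"xyz":[-6,24,50],"rotation":[12.6,-13,-19]},{"fingers":0,"xyz":[-6,24,67],"rotation":[12.6,-13,-19]},{"fingers":0,"xyz":[-6,24,67],"rotation":[12.6,-13,-19]}]'
python3 - <<'E'
from h import *
where()
c=bot.camera("wrist");cv2.imwrite("pics/w2.png",c["frame"][:,:,::-1])
t=bot.camera("side");f=t["frame"][40:300,200:460,::-1]
cv2.imwrite("pics/w2.png",np.hstack([cv2.resize(c["frame"][:,:,::-1],(480,300)),cv2.resize(f,(300,300))]))
E
```

```text
clock: 8.8
tcp_pos: [0.4462, 0.0682, 0.1793]
tool_rot: [-3.138, -0.008, 2.516]
force: [-1.0, -0.1, -0.9]
finger_gap: 0.0002
grip_force: 0.0
tip lane mm [ -1.1 165.1 157.3] z lane [-0.    0.01 -1.  ] y lane [ 1. -0. -0.] F [-1.  -0.1 -0.9] j [ 0.09 -0.1   2.14  0.    1.11 -0.85] t 8.8
```

View pics/w2.png

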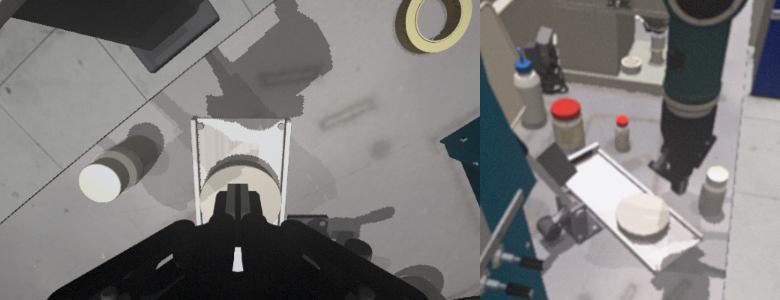

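In the wrist view (left half) the lane's +y end is at (190-292,120), and the dish's rear edge is near (240,157) behind the fingertips. The side view shows the arm over on the post side. Next I measure the dish's rear edge.

Run:
```python
from h import *
p,r,s=cur();c=bot.camera("wrist")
X=np.array(c["tool_from_camera"])
def won(uv,z):
    q=cv2.undistortPoints(np.array([[uv]],float),c["intrinsics"],np.array(c["dist_coeffs"])).ravel()
    d=r.apply(X[:3,:3]@[q[0],q[1],1]);o=p+r.apply(X[:3,3]);P=o+d*(z-o[2])/d[2];return (LM.inv().apply(P-LO)*1000).round(1)
for n,uv,z in[("railL top end",(256,159),.015),("railR end",(390,159),.015),("lid rear hi",(320,207),.033),("lid rear lo",(320,222),.033)]: print(n,won(uv,z))
print(c["frame"][190:245:3,300].tolist())
t=bot.camera("side")
M=[(110-240*np.cos(a),0,65+240*np.sin(a)) for a in(1.3,1.6,1.8,1.95)]
print(proj(t,[lane(*(np.array(m)/1000)) for m in M]).round(0).tolist())
f=t["frame"];cv2.imwrite("pics/s4.png",cv2.resize(f[60:260,200:420,::-1],(660,600)))
```

```text
railL top end [-57.7 187.7  15. ]
railR end [ 67.6 187.   15. ]
lid rear hi [  1.9 146.2  33. ]
lid rear lo [  1.8 131.3  33. ]
[[204, 198, 194], [200, 196, 190], [202, 196, 191], [203, 196, 193], [201, 196, 192], [199, 198, 194], [116, 113, 110], [102, 99, 97], [76, 74, 69], [80, 78, 72], [166, 162, 153], [183, 175, 164], [180, 175, 164], [180, 174, 165], [180, 174, 164], [179, 174, 165], [179, 173, 164], [177, 172, 161], [185, 179, 168]]
[[296.0, 116.0], [263.0, 127.0], [239.0, 141.0], [222.0, 154.0]]
```

View pics/s4.png

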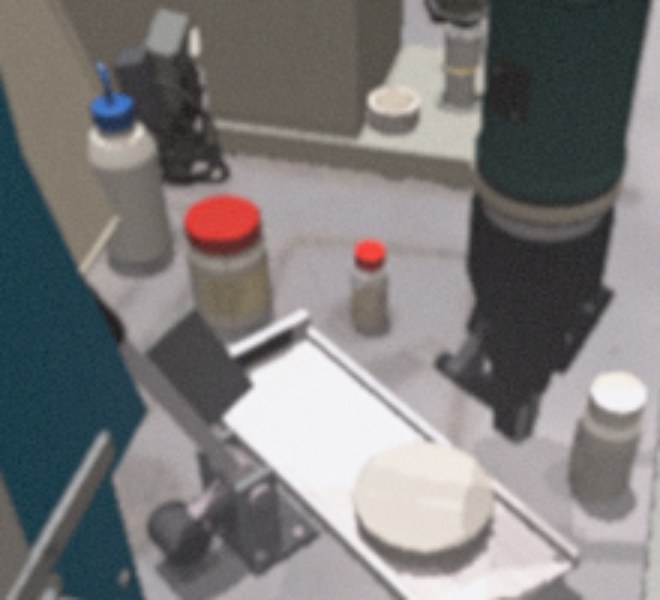

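The side view shows the arm swung over, with its plate at (195,365). The dish is still in place and the fingers are behind it at (515,415). Time to descend.

```bash
python3 -m pendant '[{"fingers":0,"xyz":[2,3,30],"rotation":[0,0,0]},{"fingers":0,"xyz":[2,3,60],"rotation":[0,0,0]},{"fingers":0,"xyz":[2,3,90],"rotation":[0,0,0]},{"fingers":0,"xyz":[2,3,115],"rotation":[0,0,0]},{"fingers":0,"xyz":[2,3,130],"rotation":[0,0,0]},{"fingers":0,"xyz":[2,3,138],"rotation":[0,0,0]},{"fingers":0,"xyz":[2,3,142],"rotation":[0,0,0]},{"fingers":0,"xyz":[2,3,142],"rotation":[0,0,0]},{"fingers":0,"xyz":[2,3,142],"rotation":[0,0,0]}]'
python3 - <<'E'
from h import *
where()
E
```

```text
clock: 9.75
tcp_pos: [0.4509, 0.0704, 0.0426]
tool_rot: [3.138, 0.0, 2.511]
force: [0.6, 0.6, -0.0]
finger_gap: -0.0
grip_force: 0.0
tip lane mm [  3.6 162.4  20.6] z lane [ 0. -0. -1.] y lane [ 1.   -0.01  0.  ] F [ 0.6  0.6 -0. ] j [ 0.1   0.09  2.24  0.    0.8  -0.84] t 9.75
```

Run:
```python
from h import *
t=bot.camera("side");c=bot.camera("top")
cv2.imwrite("pics/s5.png",np.hstack([cv2.resize(t["frame"][100:300,200:400,::-1],(400,400)),cv2.resize(c["frame"][110:310,200:400,::-1],(400,400))]))
```

```text
(no output)
```

View pics/s5.png

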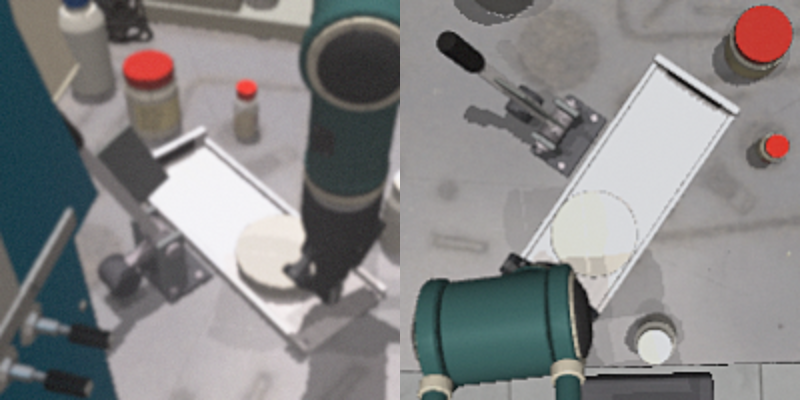

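Both views show the fingertips just behind the dish, and the arm leaning back with its grip at right-panel (462,52). I check its angle while lowering a few mm more.

```bash
python3 -m pendant '[{"fingers":0,"xyz":[0,-1,4],"rotation":[0,0,0]},{"fingers":0,"xyz":[0,-1,7],"rotation":[0,0,0]},{"fingers":0,"xyz":[0,-1,7],"rotation":[0,0,0]},{"fingers":0,"xyz":[0,-1,7],"rotation":[0,0,0]},{"fingers":0,"xyz":[0,-1,7],"rotation":[0,0,0]},{"fingers":0,"xyz":[0,-1,7],"rotation":[0,0,0]}]' >/dev/null
python3 - <<'E'
from h import *
where()
t=bot.camera("top")
for a in(1.6,1.8,1.95):
    print(a,proj(t,[lane(.11-q*np.cos(a),0,.065+q*np.sin(a)) for q in(.185,.24)]).round(0).tolist())
f=t["frame"];m=(f[120:160,210:240].sum(2)<120).astype(np.uint8);ys,xs=np.nonzero(m);print(xs.min()+210,xs.max()+210,ys.min()+120,ys.max()+120)
E
```

```text
tip lane mm [  2.1 163.7  12.4] z lane [ 0.  0. -1.] y lane [ 1. -0.  0.] F [ 0.4 -0.1  0.6] j [ 0.1   0.11  2.25  0.    0.79 -0.85] t 10.35
1.6 [[263.0, 159.0], [257.0, 154.0]]
1.8 [[248.0, 149.0], [236.0, 140.0]]
1.95 [[238.0, 142.0], [222.0, 131.0]]
219 239 126 145
```

The grip matches 1.95 rad. Start the push.

```bash
python3 -m pendant '[{"fingers":0,"xyz":[-9,0,0],"rotation":[0,0,0]},{"fingers":0,"xyz":[-16,0,0],"rotation":[0,0,0]},{"fingers":0,"xyz":[-22,0,0],"rotation":[0,0,0]},{"fingers":0,"xyz":[-30,0,0],"rotation":[0,0,0]},{"fingers":0,"xyz":[-39,0,0],"rotation":[0,0,0]},{"fingers":0,"xyz":[-48,0,0],"rotation":[0,0,0]},{"fingers":0,"xyz":[-57,0,0],"rotation":[0,0,0]},{"fingers":0,"xyz":[-66,0,0],"rotation":[0,0,0]},{"fingers":0,"xyz":[-75,0,0],"rotation":[0,0,0]},{"fingers":0,"xyz":[-84,0,0],"rotation":[0,0,0]},{"fingers":0,"xyz":[-92,0,0],"rotation":[0,0,0]},{"fingers":0,"xyz":[-100,0,0],"rotation":[0,0,0]}]'
python3 - <<'E'
from h import *
where()
E
```

```text
clock: 11.4
tcp_pos: [0.5304, 0.0104, 0.0342]
tool_rot: [3.14, -0.002, 2.512]
force: [-1.6, 1.6, 2.2]
finger_gap: -0.0002
grip_force: 1.0
tip lane mm [ 1.5 62.8 12.2] z lane [ 0.  0. -1.] y lane [ 1. -0.  0.] F [-1.6  1.6  2.2] j [-0.03  0.24  2.09  0.    0.81 -0.97] t 11.4
```

```bash
python3 -m pendant '[{"fingers":0,"xyz":[-8,0,0],"rotation":[0,0,0]},{"fingers":0,"xyz":[-16,0,0],"rotation":[0,0,0]},{"fingers":0,"xyz":[-24,0,0],"rotation":[0,0,0]},{"fingers":0,"xyz":[-32,0,0],"rotation":[0,0,0]},{"fingers":0,"xyz":[-40,0,0],"rotation":[0,0,0]},{"fingers":0,"xyz":[-48,0,0],"rotation":[0,0,0]},{"fingers":0,"xyz":[-54,0,0],"rotation":[0,0,0]},{"fingers":0,"xyz":[-60,0,0],"rotation":[0,0,0]},{"fingers":0,"xyz":[-65,0,0],"rotation":[0,0,0]},{"fingers":0,"xyz":[-70,0,0],"rotation":[0,0,0]},{"fingers":0,"xyz":[-74,0,0],"rotation":[0,0,0]},{"fingers":0,"xyz":[-76,0,0],"rotation":[0,0,0]}]'
python3 - <<'E'
from h import *
where()
E
python3 -m pendant '[{"fingers":0,"xyz":[-2,0,0],"rotation":[0,0,0]},{"fingers":0,"xyz":[-4,0,0],"rotation":[0,0,0]},{"fingers":0,"xyz":[-4,0,0],"rotation":[0,0,0]}]'
python3 - <<'E'
from h import *
where()
c=bot.camera("top")
cv2.imwrite("pics/s6.png",cv2.resize(c["frame"][110:310,200:420,::-1],(660,600)))
E
```

```text
clock: 12.4
tcp_pos: [0.5918, -0.0341, 0.0341]
tool_rot: [3.14, -0.001, 2.512]
force: [-1.2, 0.8, 0.7]
finger_gap: -0.0001
grip_force: 0.6
tip lane mm [  1.3 -13.   12.1] z lane [ 0.  0. -1.] y lane [ 1. -0.  0.] F [-1.2  0.8  0.7] j [-0.1   0.34  1.96  0.    0.85 -1.04] t 12.4
clock: 12.65
tcp_pos: [0.5947, -0.0363, 0.0342]
tool_rot: [3.14, -0.001, 2.512]
force: [-0.6, 0.6, 0.5]
finger_gap: -0.0002
grip_force: 0.2
tip lane mm [  1.2 -16.7  12.2] z lane [ 0.  0. -1.] y lane [ 1. -0.  0.] F [-0.6  0.6  0.5] j [-0.1   0.34  1.95  0.    0.85 -1.05] t 12.65
```

View pics/s6.png

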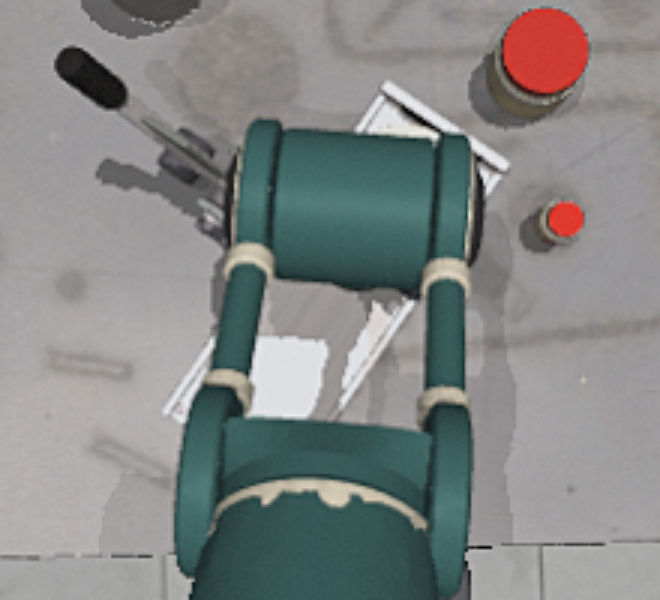

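The top view shows the dish hidden under the robot's arm, with its lid just visible near (400,130), close to the stop. The barrier is still raised. I creep forward until the force rises.

```bash
python3 -m pendant '[{"fingers":0,"xyz":[-2,0,0],"rotation":[0,0,0]},{"fingers":0,"xyz":[-4,0,0],"rotation":[0,0,0]},{"fingers":0,"xyz":[-4,0,0],"rotation":[0,0,0]}]'|grep force
python3 -m pendant '[{"fingers":0,"xyz":[-1,0,0],"rotation":[0,0,0]},{"fingers":0,"xyz":[-2,0,0],"rotation":[0,0,0]},{"fingers":0,"xyz":[-2,0,0],"rotation":[0,0,0]}]'|grep force
python3 - <<'E'
from h import *
where()
E
```

```text
force: [0.3, 0.5, -0.3]
grip_force: 0.2
force: [-4.2, 2.6, 2.7]
grip_force: 2.4
tip lane mm [  1.1 -21.4  12. ] z lane [ 0.  0. -1.] y lane [ 1. -0.  0.] F [-4.2  2.6  2.7] j [-0.11  0.35  1.94  0.    0.86 -1.05] t 13.2
```

```bash
python3 -m pendant '[{"fingers":0,"xyz":[-1,0,0],"rotation":[0,0,0]},{"fingers":0,"xyz":[-1,0,0],"rotation":[0,0,0]}]'|grep force:
python3 -m pendant '[{"fingers":0,"xyz":[5,0,0],"rotation":[0,0,0]},{"fingers":0,"xyz":[20,0,0],"rotation":[0,0,0]},{"fingers":0,"xyz":[45,0,0],"rotation":[0,0,0]},{"fingers":0,"xyz":[80,0,-20],"rotation":[0,0,0]},{"fingers":0,"xyz":[110,0,-50],"rotation":[0,0,0]},{"fingers":0,"xyz":[140,0,-80],"rotation":[0,0,0]},{"fingers":0,"xyz":[160,0,-110],"rotation":[0,0,0]},{"fingers":0,"xyz":[160,0,-140],"rotation":[0,0,0]},{"fingers":0,"xyz":[160,0,-140],"rotation":[0,0,0]},{"fingers":0,"xyz":[160,0,-140],"rotation":[0,0,0]}]'
python3 - <<'E'
from h import *
where()
t=bot.camera("side");c=bot.camera("top")
cv2.imwrite("pics/s7.png",np.hstack([cv2.resize(t["frame"][100:300,200:400,::-1],(400,400)),cv2.resize(c["frame"][110:310,200:400,::-1],(400,400))]))
for n,k in(("side",t),("top",c)):
    print(n,proj(k,[lane(0,y,.033) for y in(-.085,-.1385,-.0315)]).round(0).tolist())
E
```

```text
force: [-5.3, 5.0, 6.0]
grip_force: 3.7
clock: 14.2
tcp_pos: [0.4732, 0.0538, 0.1774]
tool_rot: [3.135, 0.005, 2.513]
force: [-0.7, -0.6, -0.5]
finger_gap: 0.0004
grip_force: 0.0
tip lane mm [  3.3 134.5 155.4] z lane [ 0.01 -0.01 -1.  ] y lane [ 1.   -0.    0.01] F [-0.7 -0.6 -0.5] j [ 0.06 -0.06  2.1   0.    1.09 -0.88] t 14.2
side [[297.0, 185.0], [284.0, 174.0], [310.0, 196.0]]
top [[335.0, 171.0], [347.0, 153.0], [323.0, 188.0]]
```

View pics/s7.png

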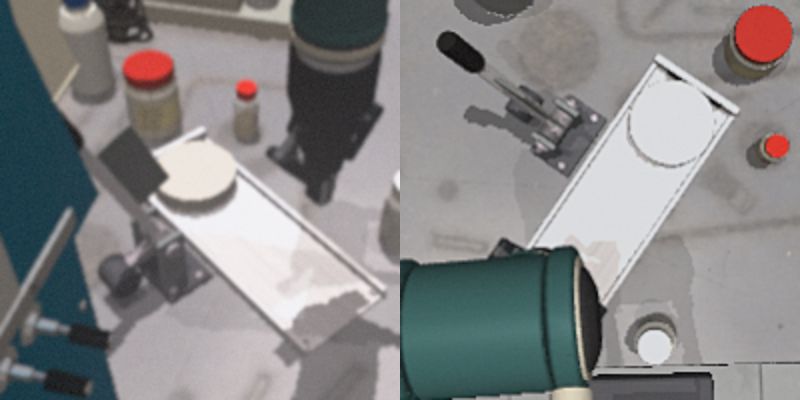

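The dish sits against the stop at top-view pixel (335,171), as predicted for y = -85 mm. The arm is raised, the vials and jar have not moved, and the robot is clear.

```bash
python3 -c "
from bench import bot
print(bot.job_done())"
```

```text
the job is handed in; nothing more can be done
None
```

The job is handed in: in the last pictures the barrier arm is raised at its upper stop, the dish lies flat against the end stop, the vials and jar look unmoved, and the robot is clear of everything; the hand-in returned no verdict.

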